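# Put the coffee machine's cleaning tools in their tray and spray them

### The arm

A 6-joint arm with a two-finger parallel gripper is mounted at the origin on the work surface. World frame = base frame: x ahead of the robot, y to its left, z up, the work surface at z = 0. Lengths are in m, angles in rad, forces in N, time in s.
With the tool pointing down it reaches from about 0.275 to 1 m from the base axis. Payload 8.4 kg.
Tool frame: the origin (TCP) lies midway between the tips of the shut fingers; the grasp point (between the pads) lies 19 mm behind it (manip.pinch_z is the distance from the TCP to the grasp point, in m); z points along the fingers, y is the line along which they close (so a half turn about z gives the same grasp; the last joint's range is limited). The gripper opens to 85 mm and grips with 20 to 120 N. Pads are 22 mm wide; open, the fingers measure 114 mm over their backs; the gripper's body (76 mm by 85 mm) begins 54 mm behind the grasp point. The pads swing forward as they close: fully open they stand 13 mm farther back than shut.
Start: joints at [-1.142, 0.353, 1.633, -0, 1.155, -0.002], TCP at [0.261, -0.568, 0.231] pointing down, gripper open.
Joint ranges: [-2.63, 2.63], [-0.92, 2.1], [0.06, 2.66], [-1.3, 4.44], [0, 2.69], [-3.02, 3.02]. Speed limits (rad/s): [2.22, 2.22, 2.79, 3.14, 3.14, 3.14].

### API

Orientations are given as a 3x3 rotation matrix whose columns are the frame's x, y, z axes.
In Python, from workcell import manip, eoat, planner, vision gives the robot as it stands. The module is installed in compiled form; this text tells all that it offers. Calls block until the motion is done:
- manip.goto(position, orientation): joint-space move of the TCP to a pose.
- manip.line_to(position, ori=None, rate=0.15): straight line of the TCP; ori=None keeps the orientation; rate is the mean speed in m/s.
- manip.move_joints(angles): joint-space move.
- eoat.move_gripper(opening): finger opening in m; the grip force is fixed at half the most; returns when the fingers have stopped.
- manip.dwell(seconds).
- planner.inverse_kinematics(position, orientation): joint angles nearest the present ones, or None.
- manip.read_state(): the state.
- vision.grab_frame(name): name is "side" or "top" or "wrist"; returns a dict with "frame" (480x640x3 uint8, blue, green, red), "fx", "fy", "cx", "cy" (pixels), "k1" (the pictures are not rectified: a ray, as slopes to the right and down, at radius r is drawn at 1 + k1 r^2 times it, then the intrinsics apply), "R" (3x3) and "t" (3): a world point X has camera coordinates R X + t. Camera axes: x right, y down, z forward; pixel columns grow to the right and rows downward; lengths in m; the calibration is good to about 2 mm. A picture is of the moment at which its call begins. There is no depth.
A pose or a line that the arm cannot do raises manip.IKError and nothing moves.
- manip.sign_off(): hands the job in; it is judged then, once.
The state is a dict: "time": time; "joint_positions": joint angles; "joint_velocities": joint speeds; "joint_efforts": joint torques, N m; "tool_pos": TCP position; "tool_rot": TCP orientation; "contact_force": force on the tool from outside, world axes, zero at the start; "ft_torque": the same for the moment, N m; "gripper_width": finger opening in m; "gripper_force": force on a finger pad.
Only numpy, scipy, OpenCV 4.12 (cv2) and the standard library are available. Lean on these libraries where they do the work, as an engineer would, in place of code of your own. Each camera call takes 0.05 s, during which the arm holds its last target. There are 200 camera calls.

### The job

Take the flat brush and the blade scraper from the sloping drying rack and lay each one gently, without dropping it, flat and right side up in the tray compartment made for its outline, head in the wide end. Only when both lie there and are let go, press the sanitiser bottle's spray cap fully down and let it spring back up. Leave the glass, the cup and the saucers standing where they are.

Things in the scene. Friction and masses are not known exactly. Their poses are not given: they have to be found in the camera images.
- brush: Flat brush, 200 mm long: pale wooden handle 18 mm wide, 16 mm thick; steel ferrule and dark bristle head 36 mm wide, 14 mm thick (last 57 mm). Flat underside. Origin on the underside at the grip point on the handle, 100 mm from either end; +x along it to the head, +z out of its upper face. Starts on the rack, head low, sloping 30 degrees.
- scraper: Scraper, 170 mm long: black handle 18 mm wide, 16 mm thick; square steel blade 58 mm wide, 48 mm long, 4 mm thick. Flat underside. Origin on the underside at the grip point on the handle, 70 mm from the handle's end; +x along it to the blade, +z out of its upper face. Starts on the rack, blade low, sloping 30 degrees.
- rack: Fixed steel wire rack, 178 mm wide (y), 100 mm high. Origin on the counter below the tools' grip points. Tools lie along x at y = +40 and -40 mm (which is where varies) on a plane falling 30 degrees toward +x, 75 mm above the counter at the origin, heads low against a 12 mm lip. From 50 mm above to 65 mm below the grip point along the slope nothing is under the handles.
- tray: Fixed wooden tray. Origin on the counter, 80 mm ahead (+x) of the place points. Floor 250 by 172 mm, 6 mm above the counter; two compartments along x, walls 4 mm thick, 14 mm high: narrow handle end (30 mm inside) to -x, wide head end to +x; no walls between 38 mm behind and 32 mm ahead of the place points, a channel for the fingers. White spray bottle, diameter 58 mm, fixed at x = 70 mm, y = 0.
- brush_place (a point): Point on the tray floor where the brush's origin belongs; axes as the tray's. Its compartment (at y = +37 mm in the tray) runs inside from 106 mm behind to 106 mm ahead of this point, the head end (from 32 mm ahead) 48 mm wide.
- scraper_place (a point): Point on the tray floor where the scraper's origin belongs; axes as the tray's. Its compartment (at y = -35 mm in the tray) runs inside from 76 mm behind to 106 mm ahead of this point, the head end (from 36 mm ahead) 70 mm wide.
- spray_cap (a joint): Spring travel of the grey spray cap on the bottle: 0 up, 0.008 m fully down; about 2 N to start, 6 N at the bottom.
- cap_top (a point): Centre of the spray cap's flat round top, 36 mm in diameter, 162 mm above the counter when up; it goes straight down.
- glass: Clear drinking glass standing upside down, 74 mm in diameter, 100 mm high; a bystander. Origin: centre of its underside.
- cup: White coffee cup with handle, 80 mm in diameter, 75 mm high; a bystander. Origin: centre of its underside.
- saucers: Stack of four white saucers, 140 mm in diameter, 34 mm high; a bystander. Origin: centre of its underside.
Mind the look-alikes: they are no part of the job. What is shaped like the scraper but blue or red is not meant. There is more than one size of the brush; the job needs the middle-sized.

How it is judged:
By the outcome, as a careful person would: the job done as asked, in the order asked, and still so for the second after the job is handed in, with the robot touching nothing.
It also fails if it takes over 69 s, if anything falls off the work surface, if the arm or the gripper's body presses on something with over 40 N, if the wrist force passes 120 N, or if a joint passes its speed limit or range.

## Working session

There is one attempt and no reset: what is moved stays moved. The work goes in short steps, each a Python script; the robot and the scene stay as the last script left them, time stands still between calls to the robot, and variables do not carry over. Pictures are saved under pics/ and viewed, at most 10 in all, crops included, and the job is handed in when it is done.

```bash
mkdir -p pics; cat > h.py <<'E'
import numpy as np, cv2, pickle
from workcell import manip, eoat, planner, vision
def snap(n,f):
    d=vision.grab_frame(n); cv2.imwrite(f'pics/{f}.png',d['frame']); pickle.dump(d,open(f'pics/{f}.pkl','wb')); return d
def load(f): return pickle.load(open(f'pics/{f}.pkl','rb'))
def ray(d,u,v):
    K=np.array([[d['fx'],0,d['cx']],[0,d['fy'],d['cy']],[0,0,1.]])
    p=np.array([(u-d['cx'])/d['fx'],(v-d['cy'])/d['fy']]); q=p.copy()
    for _ in range(30): q=p/(1+d['k1']*(q@q))
    R=np.array(d['R']);t=np.array(d['t']).ravel()
    r=R.T@np.array([q[0],q[1],1]); return -R.T@t, r/np.linalg.norm(r)
def onz(d,u,v,z):
    c,r=ray(d,u,v); return c+r*(z-c[2])/r[2]
def tri(*obs):
    A=np.zeros((3,3));b=np.zeros(3);L=[ray(*o) for o in obs]
    for c,r in L: P=np.eye(3)-np.outer(r,r);A+=P;b+=P@c
    x=np.linalg.solve(A,b); return x,[np.linalg.norm((np.eye(3)-np.outer(r,r))@(x-c)) for c,r in L]
def proj(d,X):
    c=np.array(d['R'])@X+np.array(d['t']).ravel(); q=c[:2]/c[2]; q=q*(1+d['k1']*(q@q)); return np.array([q[0]*d['fx']+d['cx'],q[1]*d['fy']+d['cy']])
E
python3 - <<'E'
from h import *
for n in ['top','side']:
    d=snap(n,n+'0'); print(n,d['fx'],d['k1'],-np.array(d['R']).T@np.array(d['t']).ravel()); print(np.round(d['R'],2))
print(manip.read_state())
E
```

```text
top 469.0915548324265 -0.04696866383490876 [ 0.42110743 -0.01070324  1.43168528]
[[ 0.02 -1.   -0.01]
 [-1.   -0.02 -0.07]
 [ 0.07  0.01 -1.  ]]
side 448.035170314882 -0.10993566357639738 [0.44632769 0.86432731 1.19373992]
[[-1.   -0.07  0.  ]
 [-0.06  0.78 -0.63]
 [ 0.04 -0.62 -0.78]]
{'time': 0.1, 'joint_positions': array([-1.14240448e+00,  3.53587700e-01,  1.63405185e+00, -9.68556847e-06,
        1.15525115e+00, -2.38482618e-03]), 'joint_velocities': array([-0.00154248, -0.0016064 , -0.00081009, -0.00176613, -0.00176055,
       -0.0008367 ]), 'joint_efforts': array([ 6.08104783e-04, -6.06357908e+01, -3.42818213e+01, -1.00345937e-05,
        3.85900377e-03, -3.17928834e-05]), 'tool_pos': array([ 0.26080814, -0.56749739,  0.23063466]), 'tool_rot': array([[ 9.08640069e-01,  4.17579844e-01, -5.47278802e-04],
       [ 4.17580203e-01, -9.08639306e-01,  1.17706460e-03],
       [-5.76057854e-06, -1.29806085e-03, -9.99999158e-01]]), 'contact_force': array([-0.01842284, -0.73477144, -0.1651449 ]), 'ft_torque': array([0.05355369, 0.00954931, 0.0157322 ]), 'gripper_force': 0.0, 'gripper_width': 0.08523152469179371}
```

View pics/top0.png

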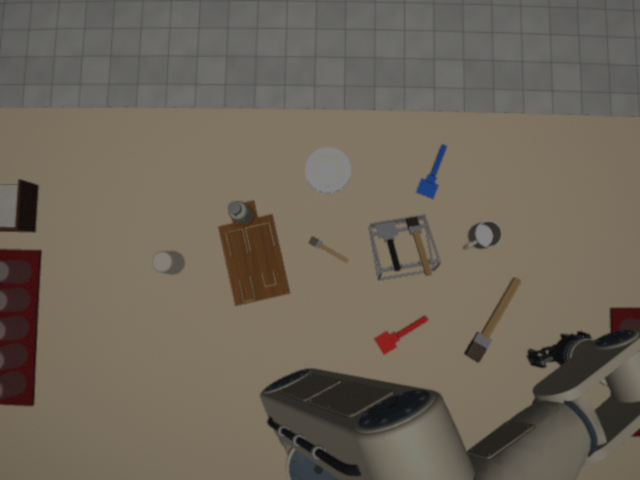

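View pics/side0.png

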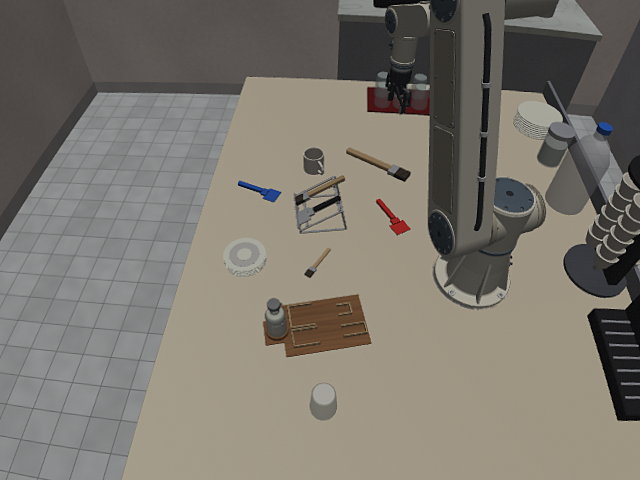

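The top view shows the rack at about (405,247) px, with the scraper's handle at (394,266) and the brush's at (428,272). The tray is at about (255,260), and the bottle stands at its far end at (238,210). The other brushes, (515,280) and (330,250), and the blue and red scrapers are look-alikes off the rack. The side view agrees. Next I'll take closer views with the wrist camera.

```bash
python3 - <<'E'
from h import *
d=load('top0')
r=onz(d,405,247,.07); t=onz(d,254,262,.0); print(r,t, onz(d,238,210,.16))
st=manip.read_state(); w=vision.grab_frame('wrist')
c=-np.array(w['R']).T@np.array(w['t']).ravel(); T=st['tool_rot']
off=T.T@(c-st['tool_pos']); ax=T.T@np.array(w['R']).T; print(off,ax,w['fx'])
def rot(yaw):  # tool down, x along yaw
    c,s=np.cos(yaw),np.sin(yaw); return np.array([[c,s,0],[s,-c,0],[0,0,-1.]])
# for each choose orientation and height
def view(p,yaw,name,h):
    R=rot(yaw); 
    cam_ax=R@ax[:,2]; o=R@off
    tcp=np.array([p[0],p[1],0])-np.r_[(o+cam_ax*(h+o[2])/-cam_ax[2])[:2],0]; tcp[2]=h
    try: manip.goto(tcp,R)
    except manip.IKError: print('ik',name); return
    manip.dwell(.2); snap('wrist',name); print(name,manip.read_state()['time'],tcp)
view(r,.0,'r1',.33); view(r+[0,.12,0],.0,'r2',.33)
view(t,.0,'t1',.33); view(t+[0,.12,0],.0,'t2',.33)
E
```

```text
[ 0.51416418 -0.23669247  0.07      ] [0.4644816  0.21259852 0.        ] [0.60125543 0.23588178 0.16      ]
[ 0.06892665  0.00064807 -0.14239733] [[-3.03804033e-06 -9.61327836e-01 -2.75406592e-01]
 [ 1.00000000e+00 -6.97012388e-07 -8.59813448e-06]
 [ 8.07366421e-06 -2.75406592e-01  9.61327836e-01]] 355.92797533806134
r1 2.1167 [ 0.58057256 -0.23604862  0.33      ]
r2 2.9167 [ 0.58057256 -0.11604862  0.33      ]
t1 4.425 [0.53088998 0.21324236 0.33      ]
t2 5.225 [0.53088998 0.33324236 0.33      ]
```

```bash
python3 - <<'E'
from h import *
for a in 'rt':
    m=np.vstack([cv2.resize(load(a+k)['frame'],(400,300)) for k in '12']); cv2.imwrite(f'pics/m{a}.png',m)
m=np.hstack([cv2.imread('pics/mr.png'),cv2.imread('pics/mt.png')]); cv2.imwrite('pics/m.png',m)
E
```

```text
(no output)
```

View pics/m.png

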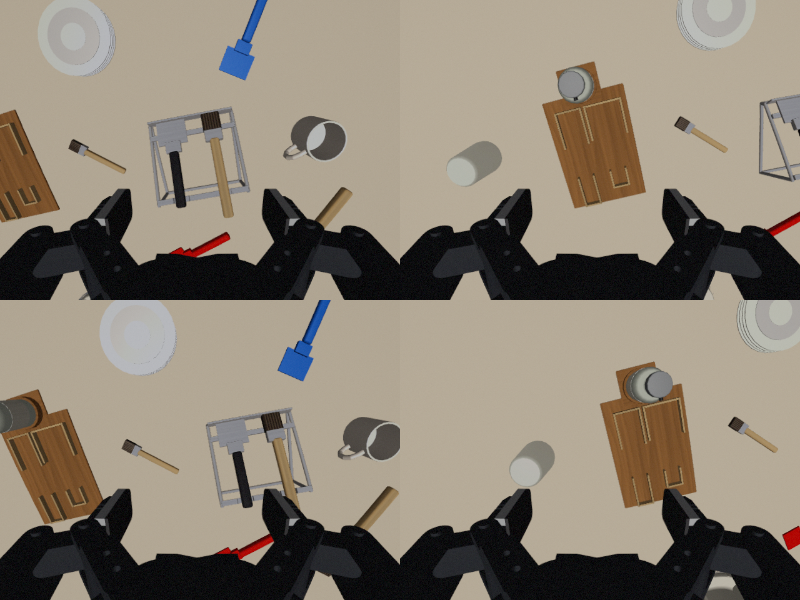

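```bash
python3 - <<'E'
from h import *
def crop(f,x,y,w,h,s):
    im=cv2.resize(load(f)['frame'][y:y+h,x:x+w],None,fx=s,fy=s,interpolation=cv2.INTER_CUBIC)
    im=np.clip(im*1.4,0,255).astype(np.uint8)
    for i in range(-(-x//20)*20,x+w,20):
        p=int((i+.5-x)*s); cv2.line(im,(p,0),(p,6),(0,0,255),1); cv2.putText(im,str(i),(p-8,16),0,.33,(0,0,255))
    for i in range(-(-y//20)*20,y+h,20):
        p=int((i+.5-y)*s); cv2.line(im,(0,p),(6,p),(0,0,255),1); cv2.putText(im,str(i),(8,p+4),0,.33,(0,0,255))
    return im
cv2.imwrite('pics/cr.png',np.hstack([crop('r1',310,205,160,238,2.5),crop('r2',432,205,160,238,2.5)]))
cv2.imwrite('pics/ct.png',np.hstack([crop('t1',280,160,208,264,1.92),crop('t2',398,160,208,264,1.92)]))
E
```

```text
(no output)
```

View pics/cr.png

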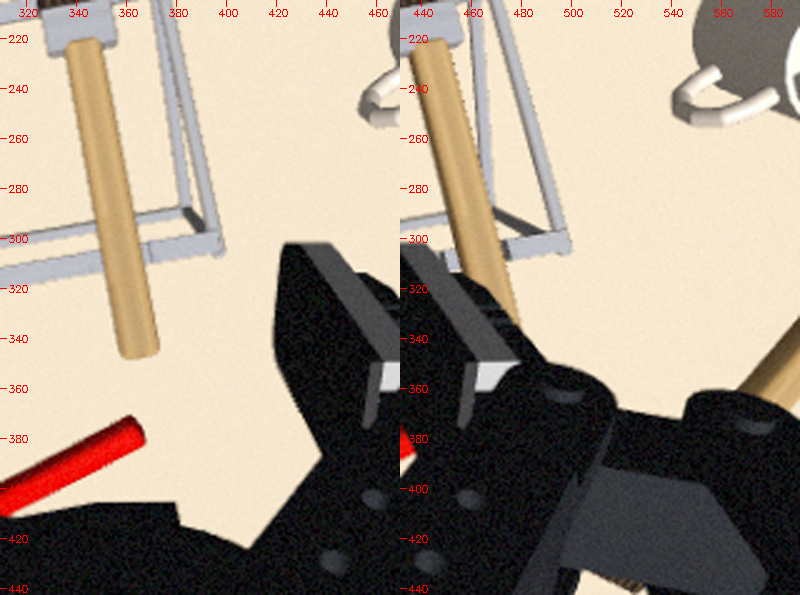

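View pics/ct.png

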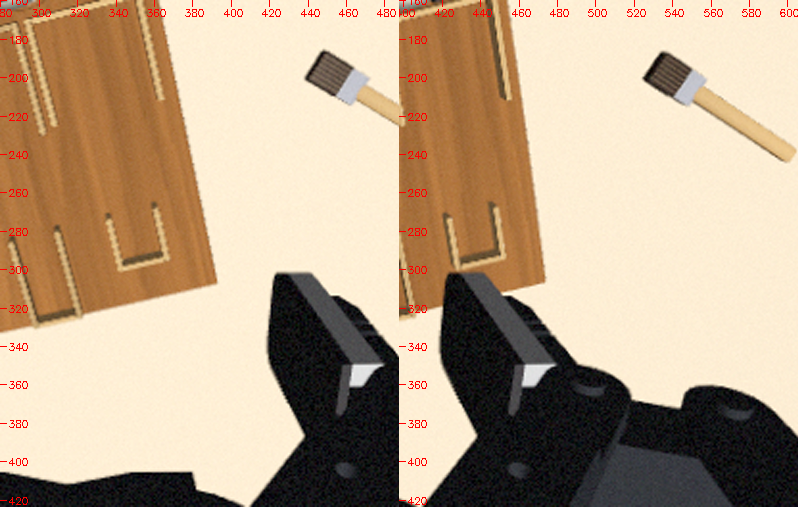

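I scaled the crop coordinates wrongly, so I'm cropping again.

```bash
cat >> h.py <<'E'
def crop(f,x,y,w,h,s):
    im=cv2.resize(load(f)['frame'][y:y+h,x:x+w],None,fx=s,fy=s,interpolation=cv2.INTER_CUBIC)
    im=np.clip(im*1.4,0,255).astype(np.uint8)
    for i in range(-(-x//20)*20,x+w,20):
        p=int((i+.5-x)*s); cv2.line(im,(p,0),(p,6),(0,0,255),1); cv2.putText(im,str(i),(p-8,16),0,.33,(0,0,255))
    for i in range(-(-y//20)*20,y+h,20):
        p=int((i+.5-y)*s); cv2.line(im,(0,p),(6,p),(0,0,255),1); cv2.putText(im,str(i),(8,p+4),0,.33,(0,0,255))
    return im
E
python3 - <<'E'
from h import *
cv2.imwrite('pics/cr2.png',np.hstack([crop('r1',235,165,166,190,2.4),crop('r2',327,165,166,190,2.4)]))
cv2.imwrite('pics/ct2.png',np.hstack([crop('t1',224,95,172,245,2.3),crop('t2',316,95,172,245,2.3)]))
E
```

```text
(no output)
```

View pics/cr2.png

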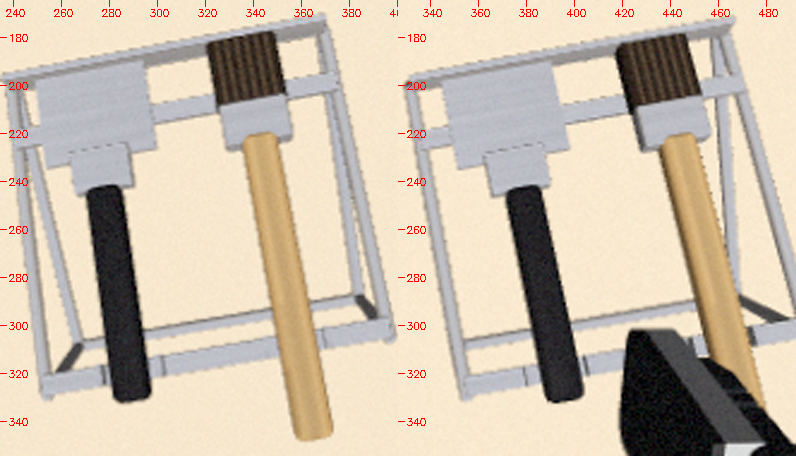

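View pics/ct2.png

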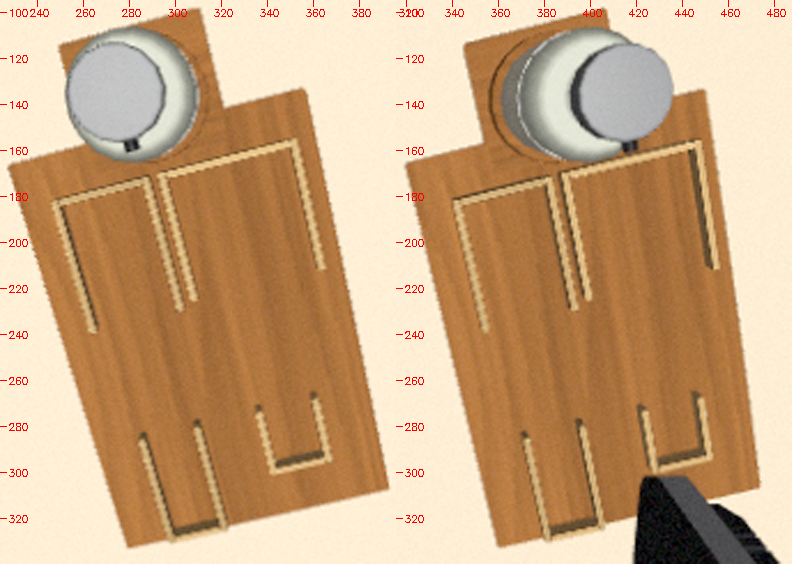

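The crops are sharp enough to read the tool and wall corners. In r1 the scraper blade's front corners are at about (250,199) and (296,191) px, and the brush's handle end is at about (365,346). In t1 the front wall corners run from (247,183) to (352,156). I'll fit poses to these points.

```bash
cat > fit.py <<'E'
from h import *
from scipy.optimize import least_squares
from scipy.spatial.transform import Rotation as Ro
def px(o,s,L): return [np.array([o[0]+a/s-.5,o[1]+b/s-.5]) for a,b in L]
T1,T2,R1,R2=map(load,['t1','t2','r1','r2'])
tm=[(30,65),(30,9),(30,4),(30,-74),(-190,56),(-190,18),(-160,-16),(-160,-54)]
ta=px((224,95),2.3,[(53,203),(150,177),(158,178),(296,140),(172,541),(227,527),(272,472),(330,460),(9,166),(304,89),(388,488),(127,547),(116,91)])
tb=px((316,95),2.3,[(56,202),(156,178),(166,175),(303,140),(151,540),(209,528),(256,472),(315,458),(10,164),(308,91),(363,487),(102,547),(230,91)])
def fit(model,obs,x0):
    def f(p):
        R=Ro.from_euler('ZY',[p[3],p[4]]).as_matrix()
        return np.concatenate([proj(d,R@(np.array(m)*1e-3)+p[:3])-o for m,(d,o) in zip(model,obs)])
    s=least_squares(f,x0,x_scale=.01,loss='soft_l1'); return s.x,f(s.x).reshape(-1,2)
if __name__=='__main__':
    np.set_printoptions(precision=4,suppress=True)
    P=[tri((T1,*a),(T2,*b))[0] for a,b in zip(ta,tb)]; print(np.array(P))
    m=[(*q,0) for q in tm]*2; o=[(T1,a) for a in ta[:8]]+[(T2,b) for b in tb[:8]]
    p,r=fit(m,o,[.56,.22,.02,.2,0]); print('tray wall tops',p,'rms',np.sqrt((r**2).mean()))
    R=Ro.from_euler('Z',p[3]).as_matrix(); print('cap in tray',R.T@(P[12]-p[:3]),'floor',[(R.T@(q-p[:3])) for q in P[8:12]])
    S=[(100,29,4),(100,-29,4),(52,-29,4),(52,29,4),(-70,0,14)]
    sa=px((235,165),2.4,[(36,82),(146,62),(157,148),(47,167),(132,400)]); sb=px((327,165),2.4,[(48,82),(155,63),(171,146),(60,167),(168,400)])
    p,r=fit(S*2,[(R1,a) for a in sa]+[(R2,a) for a in sb],[.51,-.2,.075,.2,.5]); print('scraper',p,np.rad2deg(p[3:]),'rms',np.sqrt((r**2).mean())); print(r.T)
    print(np.array([tri((R1,*a),(R2,*b))[0] for a,b in zip(sa,sb)]))
    B=[(100,18,14),(100,-18,14),(43,18,14),(43,-18,14)]
    ba=px((235,165),2.4,[(208,44),(275,33),(230,152),(292,138),(313,436)]); bb=px((327,165),2.4,[(221,47),(287,34),(242,152),(312,137)])
    p,r=fit(B+[(-100,0,14)]+B,[(R1,a) for a in ba]+[(R2,a) for a in bb],[.51,-.28,.075,.2,.5]); print('brush',p,np.rad2deg(p[3:]),'rms',np.sqrt((r**2).mean())); print(r.T)
E
python3 fit.py
```

```text
[[0.5514 0.2993 0.0123]
 [0.5653 0.2445 0.0152]
 [0.5662 0.2398 0.0193]
 [0.5858 0.1647 0.0166]
 [0.3411 0.2357 0.0139]
 [0.3532 0.2013 0.0198]
 [0.3888 0.174  0.0159]
 [0.3985 0.1395 0.0189]
 [0.5715 0.3249 0.0034]
 [0.6124 0.1597 0.004 ]
 [0.3717 0.0995 0.0034]
 [0.3314 0.2652 0.005 ]
 [0.608  0.2458 0.1596]]
tray wall tops [ 0.5384  0.2286  0.0151  0.2473 -0.0103] rms 0.4611878155089992
cap in tray [ 0.0717 -0.0004  0.1445] floor [array([ 0.0557,  0.0852, -0.0117]), array([ 0.0549, -0.0849, -0.0111]), array([-0.1932, -0.0844, -0.0118]), array([-0.1918,  0.0861, -0.0102])]
scraper [ 0.5004 -0.1996  0.0725  0.1754  0.539 ] [10.0487 30.8807] rms 0.569843292448957
[[ 0.7152 -0.1336  0.6116  0.0741 -0.3818 -1.6836 -0.8088  0.662   0.0902
   0.1529]
 [-0.4142 -0.2311 -0.1312  0.0609  0.0532 -0.2127 -0.2421  1.0151  0.3124
   0.024 ]]
[[ 0.5832 -0.1569  0.0358]
 [ 0.5921 -0.2132  0.0279]
 [ 0.5519 -0.2193  0.0489]
 [ 0.5415 -0.1628  0.0492]
 [ 0.4474 -0.2091  0.1187]]
brush [ 0.5102 -0.2797  0.0616  0.176   0.4611] [10.0841 26.417 ] rms 0.7902615171270115
[[-0.1233  0.7731 -1.6661  2.0958  0.1109 -1.2181 -0.1295  0.0472  0.1842]
 [ 0.2211 -0.3369 -0.4223  0.2775 -0.0702 -0.4516  0.0273 -0.0742  1.1306]]
```

```bash
cat > plan.py <<'E'
from fit import *
def frame(yaw,pitch,flip):
    R=Ro.from_euler('ZY',[yaw,pitch]).as_matrix(); s=-1 if flip else 1
    return np.c_[s*R[:,0],-s*R[:,1],-R[:,2]], R
# joint rack fit, pitch fixed 30
A=Ro.from_euler('Y',30,degrees=True).as_matrix()
S=[(100,29,4),(100,-29,4),(52,-29,4),(52,29,4),(-70,0,14)]; B=[(100,18,14),(100,-18,14),(43,0,14),(-100,0,14)]
sa=px((235,165),2.4,[(36,82),(146,62),(157,148),(47,167),(132,400)]); sb=px((327,165),2.4,[(48,82),(155,63),(171,146),(60,167),(168,400)])
ba=px((235,165),2.4,[(208,44),(275,33),(261,145),(313,436)]); bb=px((327,165),2.4,[(221,47),(287,34),(277,144.5)])
M=[A@np.array(s)+[0,40,0] for s in S]; N=[A@np.array(s)+[0,-40,0] for s in B]
rack,rr=fit(M*2+N+N[:3],[(R1,a) for a in sa]+[(R2,a) for a in sb]+[(R1,a) for a in ba]+[(R2,a) for a in bb],[.51,-.24,.075,.17,0])
m=[(*q,0) for q in tm]*2; tray,_=fit(m,[(T1,a) for a in ta[:8]]+[(T2,b) for b in tb[:8]],[.56,.22,.02,.2,0])
Ra=Ro.from_euler('Z',rack[3]).as_matrix(); Tr=Ro.from_euler('Z',tray[3]).as_matrix()
FL=0.006
G={'scraper':rack[:3]+Ra@[0,.04,0],'brush':rack[:3]+Ra@[0,-.04,0]}
for g in G.values(): g[2]=.0745
P={'scraper':tray[:3]+Tr@[-.08,-.035,0],'brush':tray[:3]+Tr@[-.08,.037,0]}
for q in P.values(): q[2]=FL
cap=tray[:3]+Tr@[.0705,0,0]; cap[2]=.162
E
python3 - <<'E'
from plan import *
np.set_printoptions(precision=4,suppress=True)
print('rack',rack,'rms',np.sqrt((rr**2).mean()),rr.T.round(1)); print(G,P,cap)
for f in (0,1):
    for k in G:
        T,R=frame(rack[3],np.pi/6,f); print(f,k,'grasp',planner.inverse_kinematics(G[k]+R[:,2]*.001,T),planner.inverse_kinematics(G[k]+R[:,2]*.08,T))
        T,_=frame(tray[3],0,f); print('place',planner.inverse_kinematics(P[k]+[0,0,.001],T),planner.inverse_kinematics(P[k]+[0,0,.15],T))
E
```

```text
rack [ 0.5057 -0.2391  0.069   0.1712 -0.0047] rms 0.6757655000715977 [[ 1.2  0.2  0.9  0.6 -0.  -1.6 -0.9  0.3 -0.  -0.9 -0.4  0.6 -0.2 -0.1
  -1.1  0.2  0.9]
 [-0.3  0.1  0.3  0.2 -0.1 -0.1  0.1  1.4  0.5 -0.1 -0.1 -0.5 -0.8  1.4
  -0.8 -0.2 -0.2]]
{'scraper': array([ 0.4989, -0.1997,  0.0745]), 'brush': array([ 0.5125, -0.2785,  0.0745])} {'scraper': array([0.4694, 0.1751, 0.006 ]), 'brush': array([0.4518, 0.2449, 0.006 ])} [0.6067 0.2459 0.162 ]
0 scraper grasp [-0.2519  0.6709  1.6106 -0.212   1.3495  1.2462] [-0.2295  0.6351  1.4921 -0.1967  1.5043  1.2324]
place [ 0.354   0.5013  2.0468 -0.      0.5935  1.6775] [ 0.354   0.2534  1.9661 -0.      0.9221  1.6775]
0 brush grasp [-0.3525  0.7156  1.519  -0.2577  1.3771  1.1577] [-0.3265  0.6836  1.4011 -0.2413  1.5277  1.1416]
place [ 0.4938  0.5139  2.0191 -0.      0.6085  1.8173] [ 0.4938  0.2721  1.9397 -0.      0.9297  1.8173]
1 scraper grasp [-0.2519  0.6709  1.6106 -0.212   1.3495 -1.8954] [-0.2295  0.6351  1.4921 -0.1967  1.5043 -1.9092]
place [ 0.354   0.5013  2.0468 -0.      0.5935 -1.4641] [ 0.354   0.2534  1.9661 -0.      0.9221 -1.4641]
1 brush grasp [-0.3525  0.7156  1.519  -0.2577  1.3771 -1.9839] [-0.3265  0.6836  1.4011 -0.2413  1.5277 -2.    ]
place [ 0.4938  0.5139  2.0191 -0.      0.6085 -1.3243] [ 0.4938  0.2721  1.9397 -0.      0.9297 -1.3243]
```

```bash
cat > act.py <<'E'
from plan import *
import sys
def fz(): 
    return np.mean([ (manip.dwell(.02), manip.read_state()['contact_force'][2])[1] for _ in range(3)])
def pick(k,h=.003):
    T,R=frame(rack[3],np.pi/6,0); n=R[:,2]
    eoat.move_gripper(.045)
    manip.goto(G[k]+n*.09,T); manip.line_to(G[k]+n*h,rate=.1); s=manip.read_state(); print('at',s['contact_force'],s['gripper_width'])
    eoat.move_gripper(0); s=manip.read_state(); print('grip',s['gripper_width'],s['gripper_force'],s['contact_force'])
    manip.line_to(G[k]+n*.10,rate=.12); s=manip.read_state(); print('lift',s['gripper_width'],s['contact_force'],s['time'])
def over(k):
    T,_=frame(tray[3],0,0)
    manip.goto(P[k]+[0,0,.22],T); manip.line_to(P[k]+[0,0,.04],rate=.12); manip.dwell(.2)
    s=manip.read_state(); print('over',s['gripper_width'],s['tool_pos'],P[k],s['time'])
def lay(k,h=.003):
    manip.line_to(P[k]+[0,0,h+.006],rate=.06); f0=fz(); z=h+.006
    while z>h-.004:
        z-=.001; manip.line_to(P[k]+[0,0,z],rate=.02); f=fz()-f0
        if f>3: break
    print('contact z',manip.read_state()['tool_pos'][2],'f',f)
    eoat.move_gripper(.045); manip.line_to(P[k]+[0,0,.10],rate=.15)
    print('t',manip.read_state()['time'])
E
python3 - <<'E'
from act import *
pick('scraper'); snap('wrist','g1'); over('scraper'); snap('side','s1'); snap('wrist','g2')
a=cv2.resize(load('g2')['frame'],(400,300)); b=cv2.resize(load('g1')['frame'],(400,300))
c=crop('s1',250,220,160,120,5)
cv2.imwrite('pics/v1.png',np.hstack([np.vstack([b,a]),cv2.resize(c,(400,300)).repeat(1,0) if 0 else np.vstack([cv2.resize(c,(400,300)),np.zeros((300,400,3),np.uint8)])]))
E
```

```text
at [ 0.47855619  0.33928256 -0.40787016] 0.04504617197919938
grip 0.016260316237730447 59.73574697971344 [1.34702241 0.61031023 5.67027465]
lift 0.016431313916633834 [-0.29983269 -0.09661645 -0.50534334] 10.0333
over 0.01658980333575023 [0.46963528 0.17518236 0.04640835] [0.46938361 0.17509343 0.006     ] 13.35
```

View pics/v1.png

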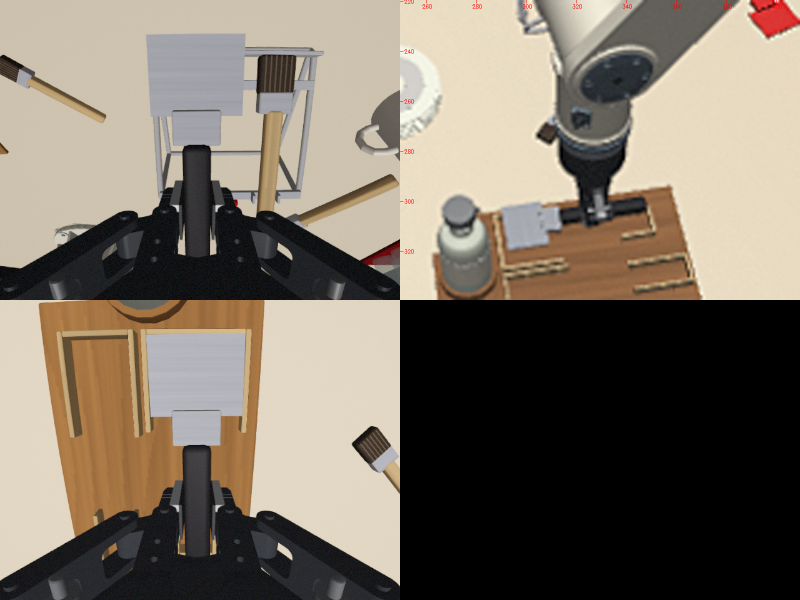

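The scraper is held straight and level over its compartment. Before lowering, I'll check its position along the handle from the blade's corners. In full pixels the front corners are at about (236,55) and (389,55), and the rear ones at about (239,186) and (390,184).

```bash
python3 - <<'E'
from act import *
d=load('g2'); s=manip.read_state(); T,R=frame(tray[3],0,0)
u=s['tool_pos']+[0,0,-.003]
for x,y in [(100,29),(100,-29),(52,29),(52,-29),(105,29)]: print(x,y,proj(d,u+R@(np.array([x,y,4])*1e-3)))
# tray walls predicted at z .02: inner front corners
for z in (.016,.02): print(z,[proj(d,np.r_[(tray[:3]+Tr@np.array([.026,y,0]))[:2],z]).round(1) for y in (0,-.07)])
g=cv2.cvtColor(d['frame'],cv2.COLOR_BGR2GRAY); print(g[40:70,300]); print(g[174:196,250]); print(g[120,225:250],g[120,380:410])
E
```

```text
100 29 [233.59565105  56.84739833]
100 -29 [392.04650099  56.77015304]
52 29 [239.97050436 187.71414927]
52 -29 [386.0093299  187.70078066]
105 29 [232.96687579  42.16719201]
0.016 [array([235. ,  59.1]), array([391.5,  59.1])]
0.02 [array([233.1,  57.1]), array([393.4,  57. ])]
[121 123 121 125 124 114 182 186 186 186 185 185 183 181 184 183 182 184
 183 184 183 183 181 182 182 183 182 182 182 182]
[183 184 185 185 186 186 186 185 188 186 184 185 173 131 126 126 124 124
 125 124 125 124]
[123 125 113 150 175 178 180 180 180 178 175 134 171 188 189 188 187 186
 186 188 189 187 187 187 188] [182 182 181 181 183 181 184 183 182 177 159 165 178 181 179 179 180 179
 159 126 122 121 124 126 127 127 127 127 124 129]
```

It is within about 1 mm of the predicted position both ways, so I'll lay it down and fetch the brush.

```bash
python3 - <<'E'
from act import *
lay('scraper'); snap('wrist','l1')
pick('brush'); over('brush'); snap('wrist','g3')
cv2.imwrite('pics/v2.png',np.hstack([cv2.resize(load(n)['frame'],(400,300)) for n in ('l1','g3')]))
d=load('g3'); s=manip.read_state(); T,R=frame(tray[3],0,0)
u=s['tool_pos']+[0,0,-.003]
for x,y in [(100,18),(100,-18),(43,18),(43,-18)]: print(x,y,proj(d,u+R@(np.array([x,y,14])*1e-3))/1.6)
E
```

```text
contact z 0.008245022920202655 f 6.1513080841324355
t 17.45
at [-0.0006497  -0.19249587  0.43696383] 0.04510261459325694
grip 0.016081852078680892 59.665199518203735 [1.94227356 0.13535793 5.42353038]
lift 0.0166022783134216 [-0.02620492  0.32671522 -0.54563017] 21.725
over 0.01606020055665362 [0.45201501 0.24505424 0.04644235] [0.45175667 0.24490239 0.006     ] 25.5
100 18 [162.15162192  30.99678584]
100 -18 [228.65038886  30.95821148]
43 18 [165.62974478 134.27236176]
43 -18 [225.46782582 134.27222082]
```

View pics/v2.png

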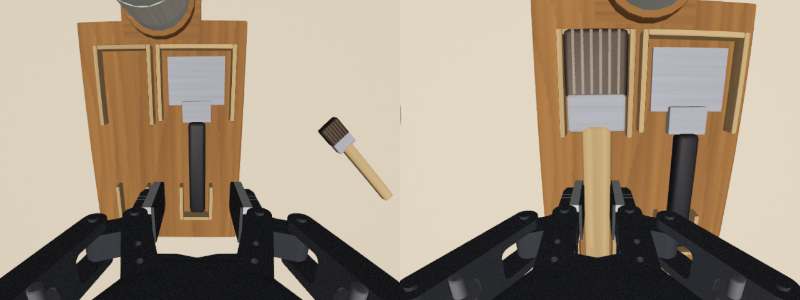

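The left image shows the scraper flat in its compartment. In the right one the brush is aligned, with its head at about (164–228, 29) against a prediction of (162–228, 31). I'll lay it and look once more before pressing.

```bash
python3 - <<'E'
from act import *
lay('brush'); manip.line_to(P['brush']+[0,0,.2],rate=.2); manip.dwell(.2); snap('wrist','l2'); snap('side','s2'); 
cv2.imwrite('pics/v3.png',np.hstack([cv2.resize(load('l2')['frame'],(400,300)),cv2.resize(crop('s2',240,250,160,120,5),(400,300))]))
E
```

```text
contact z 0.0077705394713329 f 12.660306586395352
t 29.8583
```

View pics/v3.png

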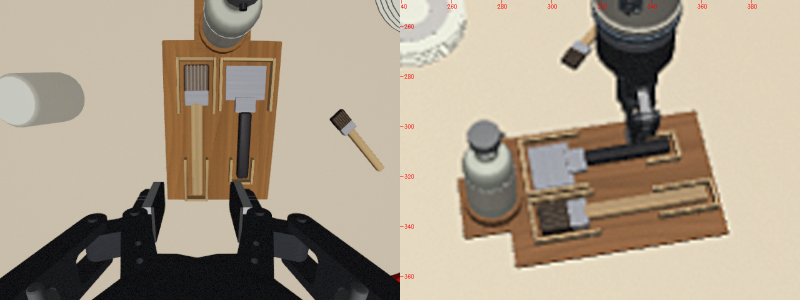

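Both tools lie flat inside their compartments and are released. Next is the cap.

```bash
python3 - <<'E'
from act import *
T,_=frame(tray[3],0,0); c=cap+[.0006,0,0]
eoat.move_gripper(0); manip.goto(c+[0,0,.06],T); manip.line_to(c+[0,0,.006],rate=.1); manip.dwell(.2); f0=fz(); z=.006; L=[]
while z>-.016:
    z-=.001; manip.line_to(c+[0,0,z],rate=.02); f=fz()-f0; L.append((round(manip.read_state()['tool_pos'][2]*1e3,1),round(f,1)))
    if f>14: break
print(L); manip.dwell(.3); print(manip.read_state()['contact_force'])
manip.line_to(c+[0,0,.08],rate=.1); manip.dwell(.5); s=manip.read_state(); print(s['tool_pos'],s['contact_force'],s['time'])
d=snap('wrist','e1'); snap('side','e2')
a,b=load('s2')['frame'],load('e2')['frame']; x=cv2.absdiff(a,b).max(2)
print('diff tray', (x[300:360,285:395]>40).sum())
E
```

```text
[(np.float64(167.0), np.float64(-0.6)), (np.float64(165.9), np.float64(-0.5)), (np.float64(165.0), np.float64(-0.1)), (np.float64(164.0), np.float64(-0.3)), (np.float64(162.9), np.float64(0.1)), (np.float64(162.1), np.float64(0.8)), (np.float64(161.1), np.float64(2.6)), (np.float64(160.1), np.float64(2.8)), (np.float64(159.1), np.float64(3.0)), (np.float64(158.1), np.float64(3.9)), (np.float64(157.1), np.float64(4.2)), (np.float64(156.1), np.float64(4.0)), (np.float64(155.2), np.float64(5.2)), (np.float64(154.2), np.float64(5.8)), (np.float64(154.0), np.float64(11.3)), (np.float64(153.9), np.float64(18.2))]
[-3.78087283 -0.64288925 18.25368733]
[0.60730008 0.24585636 0.24192513] [-0.40234569 -0.74692922 -0.2973948 ] 39.575
diff tray 73
```

The cap went down to its hard stop, about 8 mm from 162 to 154 mm with the force rising past 6 N, and the gripper is now clear of it.

```bash
python3 -c "
from workcell import manip
print(manip.sign_off())"
```

```text
the job is handed in; nothing more can be done
None
```

The brush and the scraper lie flat and released in their compartments, the spray cap was then pressed to its stop and released (its spring-back was not checked in a picture), and the job was handed in at about 40 s.

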